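# Put away a polished specimen and lay out the polishing bench

## Robot

A 6-joint arm with a two-finger parallel gripper is mounted at the origin on the work surface. World frame = base frame: x ahead of the robot, y to its left, z up, the work surface at z = 0. Lengths are in m, angles in rad, forces in N, time in s.
With the tool pointing down it reaches from about 0.35 to 0.875 m from the base axis. Payload 4.2 kg.
Tool frame: the origin (TCP) lies at the very end of the fingers, on their centre line; the grasp point (between the pads) lies ctrl.pinch_z behind it (ctrl.pinch_z is the distance from the TCP to the grasp point, in m); z points along the fingers, y is the line along which they close (so a half turn about z gives the same grasp; the last joint's range is limited). The gripper opens to 85 mm and grips with 20 to 120 N. Pads are 22 mm wide; open, the fingers measure 114 mm over their backs; the gripper's body (76 mm by 85 mm) begins 54 mm behind the grasp point. The pads swing forward as they close: fully open they stand 13 mm farther back than shut.
Start: joints at [-0.967, 0.385, 0.008, 0, -1.194, -0.259], TCP at [0.211, -0.588, 0.231] pointing down, gripper open.
Joint ranges: [-3.14, 3.14], [-1.21, 2.06], [-1.07, 1.41], [-3.16, 2.05], [-2.99, -0.16], [-3.1, 3.1]. Speed limits (rad/s): [2.79, 2.79, 3.14, 3.14, 3.14, 3.14].

## Interface

Orientations are given as a unit quaternion [x, y, z, w].
In Python, from rig import ctrl, eyes, workorder gives the robot as it stands.
- The arm moves only by the tool carry_out, never from a script. Its arguments are lists of equal length, an entry for each row: "delta_pos": the shift along the tool's x, y, z each as a share of 400 mm, from -1 to 1, a list of three; "rotation": the turn, a rotation vector about the tool's x, y, z each as a share of 90 degrees, from -1 to 1, a list of three; "claw": the closure, from 0 (fully open) to 1 (shut). A call has 1 to 12 rows; each row is the pose to reach, as a shift and turn from the pose commanded when the call began, along the tool's axes at that moment; what a row does not reach only later rows make up. A row lasts 1/8 s, in which the tool goes at most 62.5 mm and 10.7 degrees, less where a joint would pass 70% of its speed; a pose out of reach is approached as far as the arm can. A call with a number of a shift or a turn outside -1 to 1 is refused whole. A call with a gripper value outside its range is refused whole. The fingers move at their own pace and stop on an object; "squeeze" is the grip in N (left out, the last holds). Time passes only in rows, so rows that repeat a pose let the fingers close. It gives the time, the measured TCP pose, the force, the opening and the grip force at its end, in the units of the state.
- ctrl.get_obs(): the state, without advancing time (a new reading comes with each control period).
- eyes.camera(name): name is "scene" or "top"; returns the picture (400x640x3 uint8, blue, green, red); there is no depth.
- eyes.calibration(name): a dict with "fovy" (degrees; the focal length in pixels is half the picture's height over the tangent of half this angle, whatever the lens; pixels are square), "cx", "cy" (the principal point, pixels), "R" (3x3) and "t" (3): a world point X has camera coordinates R X + t. Camera axes: x right, y down, z forward; pixel columns grow to the right and rows downward; lengths in m; the calibration is good to about 2 mm. A picture is of the moment at which its call begins. calibration takes no time and is no camera call.
- workorder.close_job(): hands the job in; it is judged then, once.
The state is a dict: "clock": time; "qpos": joint angles; "joint_vel": joint speeds; "effort": joint torques, N m; "tcp_pos": TCP position; "tool_rot": TCP orientation; "wrist_force": force on the tool from outside, world axes, zero at the start; "wrist_torque": the same for the moment, N m; "opening": finger opening in m; "grip_force": force on a finger pad.
Only numpy, scipy, OpenCV 4.12 (cv2) and the standard library are available. Lean on these libraries where they do the work, as an engineer would, in place of code of your own. Each camera call takes 0.05 s, during which the arm holds its last target. There are 200 camera calls.

## Task

Put the black specimen mount, polished face up, into the hinged case and shut its lid fully. Slip the wide steel ring over the spindle of the holder so that it lies flat on the holder's base, then the narrow ring over the spindle on top of the wide one, and stand the white bottle upright just left of the case as seen from the robot: level with the middle of the case's left side and about 2 cm clear of it. Do not disturb the beaker or the jar.

Things in the scene. Friction and masses are not known exactly. Their poses are not given: they have to be found in the camera images.
- holder: Fixed dark steel specimen-weight holder: round base 64 mm across and 20 mm high, with a thin upright spindle 10 mm across in its middle whose tip is 80 mm above the bench. Origin: centre of its underside, on the bench; z up.
- case: Fixed grey plastic box with a hinged lid, open-topped below the lid: 120 mm deep (its x), 110 mm wide (its y), 40 mm high without lid; walls and floor 5 mm thick. Origin: centre of its underside, on the bench; x points away from the robot towards the hinge (turned by up to 0.25 rad), y to the left, z up. The lid is hinged along the top of the far (+x) wall.
- lid_handle (a point): Grip point in the head of the small black knob on the lid: on the lid's middle line, 35 mm above its top face, 90 mm from the hinge towards the robot. Lid 8 mm thick; hinge line along the case's y at case x = +60, z = 40.5 mm. Knob round: head 28 mm across, 29 to 43 mm above the lid, on a 12 mm stem; gripped across y it can turn between the pads.
- lid (a joint): Opening angle of the case's lid, rad: 0 shut, 1.9 fully open. The hinge is stiff: the lid stays at any angle where it is left. It may start slightly ajar (up to 0.2).
- wide_ring: Dark steel weight ring, 62 mm across, 18 mm high, with a 26 mm hole right through. Lies flat, loose, about 0.3 kg. Origin: centre of its underside, on the hole's axis; z up.
- narrow_ring: Dark steel weight ring, 46 mm across, 18 mm high, with a 26 mm hole right through. Lies flat, loose, about 0.15 kg. Origin: centre of its underside, on the hole's axis; z up.
- specimen: Black resin disc 30 mm across and 22 mm high with a bright metal rectangle in its top, the polished face. Loose, about 40 g. Origin: centre of its underside; z up through the polished face.
- bottle: White plastic bottle, 42 mm across and 90 mm high with a narrower black cap; its straight side reaches from the bench to at least 50 mm. Stands loose, about 130 g. Origin: centre of its underside; z up.
- beaker: Bystander: open steel beaker, 68 mm across, 85 mm high, standing at the far right. Leave alone. Origin: centre of its underside.
- jar: Bystander: squat amber jar with a dark lid, 60 mm across, 50 mm high, standing at the far side of the bench. Leave alone. Origin: centre of its underside.

How it is judged:
By the outcome, as a careful person would: the job done as asked, in the order asked, and still so for the second after the job is handed in, with the robot touching nothing.
It also fails if it takes over 109 s, if anything falls off the work surface, if the arm or the gripper's body presses on something with over 40 N, if the wrist force passes 120 N, or if a joint passes its speed limit or range.

## Working session

There is one attempt and no reset: what is moved stays moved. The work goes in short steps, Python scripts to look and compute and a tool call to move; the robot and the scene stay as the last step left them, time stands still between calls to the robot, and variables do not carry over. Pictures are saved under pics/ and viewed, at most 14 in all, crops included, and the job is handed in when it is done.

Besides the shell and the picture viewer there is one more tool, called after "Call:" in YAML: its name, and indented under it one key for each argument. carry_out: Moves the arm, as the interface text tells. Its arguments: {"type":"object","properties":{"delta_pos":{"type":"array"},"rotation":{"type":"array"},"claw":{"type":"array"},"squeeze":{"type":"number"}},"required":["delta_pos","rotation","claw"]}

```bash
mkdir -p pics; ls; python3 - <<'E'
from rig import ctrl, eyes
import cv2
o=ctrl.get_obs(); print(ctrl.pinch_z,o['clock'],o['tcp_pos'],o['tool_rot'],o['opening'])
for n in ('scene','top'):
    cv2.imwrite(f'pics/{n}0.png',eyes.camera(n)); c=eyes.calibration(n); print(n,c)
E
```

```text
pics
0.0187 0.0 [ 0.21105404 -0.58764284  0.23020051] [-1.71456363e-01  9.85191079e-01  1.09019904e-03 -2.54833662e-04] 0.08546194003463584
scene {'fovy': 49.49533242742774, 'cx': 316.50210798043713, 'cy': 204.16661722073098, 'R': array([[ 0.2622153 ,  0.96500527,  0.00282381],
       [ 0.77534257, -0.20893539, -0.5959781 ],
       [-0.57453202,  0.15846399, -0.80299572]]), 't': array([-0.07247373, -0.43941383,  1.72017953])}
top {'fovy': 57.074754164150356, 'cx': 321.06763791730634, 'cy': 202.80151352861247, 'R': array([[-0.02682163, -0.99962098,  0.00620393],
       [-0.97803073,  0.02495787, -0.20696135],
       [ 0.20672807, -0.01161868, -0.97832945]]), 't': array([-0.07867007,  0.6464724 ,  0.81697403])}
```

View pics/scene0.png

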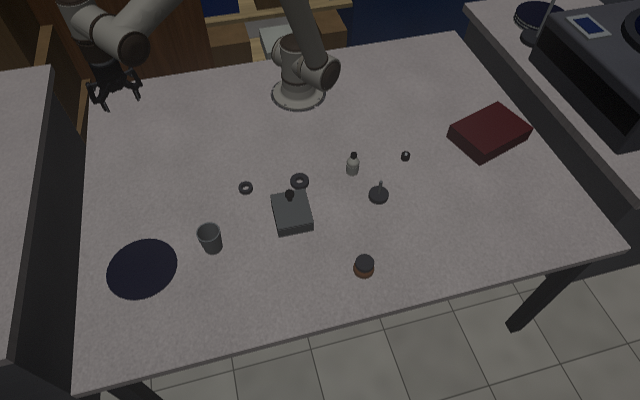

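View pics/top0.png

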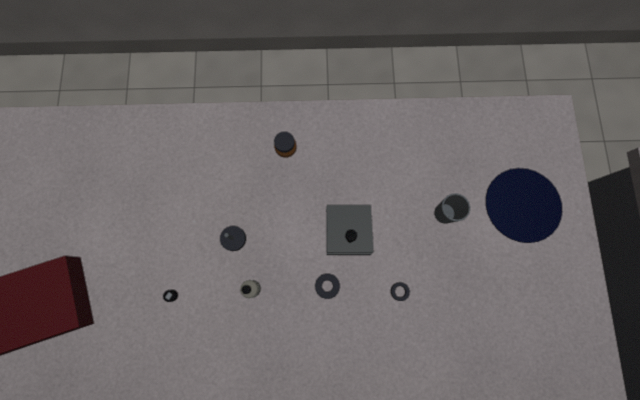

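The top view shows the case at (350,230), holder (233,238), specimen (170,296), bottle (250,289), wide ring (327,286), narrow ring (400,291), jar (285,145) and beaker (455,208). The scene view shows the same layout.

```bash
cat > h.py <<'E'
import numpy as np, cv2
from rig import ctrl, eyes
def f(c): return 200/np.tan(np.radians(c['fovy'])/2)
def plane(n,uv,z):
    c=eyes.calibration(n); d=c['R'].T@np.array([(uv[0]-c['cx'])/f(c),(uv[1]-c['cy'])/f(c),1]); o=-c['R'].T@c['t']
    return o+d*(z-o[2])/d[2]
def proj(n,X):
    c=eyes.calibration(n); p=c['R']@np.array(X)+c['t']; return p[:2]/p[2]*f(c)+[c['cx'],c['cy']]
E
python3 - <<'E'
from h import *
for n,box in (('top',(140,120,500,330)),('scene',(220,120,440,290))):
    im=cv2.imread(f'pics/{n}0.png'); x0,y0,x1,y1=box
    hsv=cv2.cvtColor(im,cv2.COLOR_BGR2HSV); g=cv2.cvtColor(im,cv2.COLOR_BGR2GRAY)
    print(n,'bench',np.median(im[y0:y1,x0:x1].reshape(-1,3),axis=0))
    bg=np.median(im[y0:y1,x0:x1].reshape(-1,3),axis=0)
    m=(np.abs(im.astype(int)-bg).max(2)>28).astype(np.uint8); k=np.zeros_like(m);k[y0:y1,x0:x1]=m[y0:y1,x0:x1]
    cs,_=cv2.findContours(k,cv2.RETR_EXTERNAL,cv2.CHAIN_APPROX_NONE)
    for c in cs:
        if cv2.contourArea(c)>25:
            (cx,cy),(w,h),a=cv2.minAreaRect(c); print(np.round([cx,cy,w,h,a],1),cv2.boundingRect(c),cv2.contourArea(c),'z0',np.round(plane(n,(cx,cy),0)[:2],3),'z18',np.round(plane(n,(cx,cy),.018)[:2],3))
im=cv2.imread('pics/top0.png')[190:320,150:420]; cv2.imwrite('pics/tc.png',cv2.resize(im,None,fx=2.96,fy=2.96,interpolation=cv2.INTER_CUBIC))
im=cv2.imread('pics/scene0.png')[135:245,230:425]; cv2.imwrite('pics/sc.png',cv2.resize(im,None,fx=4,fy=4,interpolation=cv2.INTER_CUBIC))
E
```

```text
top bench [121. 120. 126.]
[170.5 295.   12.   15.   90. ] (163, 289, 16, 13) 148.0 z0 [0.436 0.28 ] z18 [0.437 0.273]
[399.5 291.   18.   19.   90. ] (390, 282, 20, 19) 280.5 z0 [ 0.431 -0.284] z18 [ 0.431 -0.28 ]
[250.  288.5  17.   20.   90. ] (240, 280, 21, 18) 273.0 z0 [0.447 0.085] z18 [0.447 0.082]
[327.  285.5  25.   24.   90. ] (315, 273, 25, 26) 490.0 z0 [ 0.449 -0.105] z18 [ 0.449 -0.105]
[232.7 238.1  26.4  25.5  26.6] (220, 225, 27, 27) 520.0 z0 [0.573 0.13 ] z18 [0.571 0.126]
[349.5 230.   50.   47.   90. ] (326, 205, 48, 51) 2252.0 z0 [ 0.586 -0.167] z18 [ 0.583 -0.166]
[452.  210.   28.3  35.4  45. ] (434, 194, 36, 30) 768.0 z0 [ 0.631 -0.435] z18 [ 0.628 -0.428]
[492.  202.5  57.   14.   90. ] (485, 174, 15, 58) 557.0 z0 [ 0.648 -0.541] z18 [ 0.644 -0.532]
[285. 144.  26.  22.  90.] (274, 131, 23, 27) 457.0 z0 [ 0.822 -0.004] z18 [ 0.815 -0.006]
scene bench [113. 114. 119.]
[363. 266.  24.  20.  90.] (353, 254, 21, 25) 397.5 z0 [ 0.798 -0.002] z18 [ 0.807 -0.006]
[377.6 194.2  20.8  20.6  60.9] (368, 181, 21, 24) 303.5 z0 [0.56 0.13] z18 [0.573 0.123]
[245.  187.5  13.   14.   90. ] (238, 181, 15, 14) 146.0 z0 [ 0.419 -0.284] z18 [ 0.434 -0.284]
[291.  204.6  61.7  40.1  83.4] (270, 173, 44, 65) 1819.5 z0 [ 0.528 -0.153] z18 [ 0.541 -0.155]
[352.5 163.4  12.5  23.6   7.1] (346, 152, 14, 24) 150.5 z0 [0.41  0.093] z18 [0.425 0.086]
[405. 156.  10.   8.  90.] (401, 151, 9, 11) 69.0 z0 [0.425 0.281] z18 [0.44  0.272]
```

View pics/tc.png

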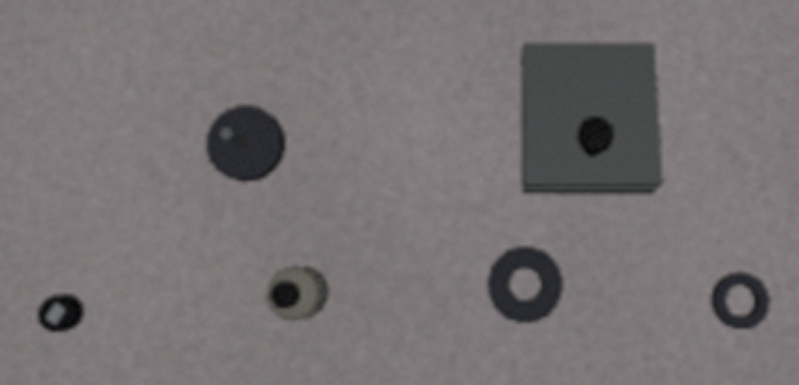

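View pics/sc.png

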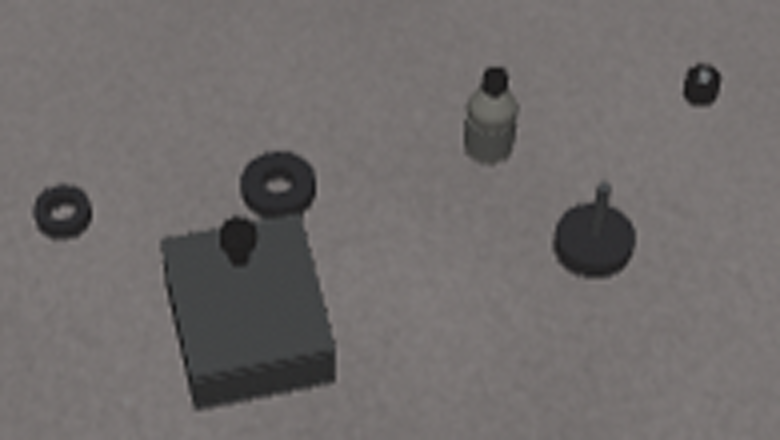

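Everything stands upright and the lid looks shut or slightly ajar. Next I triangulate the marked corners, knob, spindle tip and objects from the two views.

```bash
cat >> h.py <<'E'
def tri(a,b):
    P=[]
    for n in('scene','top'):
        c=eyes.calibration(n);K=np.array([[f(c),0,c['cx']],[0,f(c),c['cy']],[0,0,1]]);P.append(K@np.c_[c['R'],c['t']])
    X=cv2.triangulatePoints(P[0],P[1],np.array(a,float),np.array(b,float)).ravel();X=X[:3]/X[3]
    return np.round(X,4),np.round([np.linalg.norm(proj('scene',X)-a),np.linalg.norm(proj('top',X)-b)],1)
E
python3 - <<'E'
from h import *
s=lambda x,y:(x/4+230-.4,y/4+135-.4); t=lambda x,y:(x/2.96+150-.35,y/2.96+190-.35)
for k,a,b in [('FR',s(163,240),t(659,181)),('FL',s(303,218),t(523,183)),('BL',s(333,352),t(523,43)),('BR',s(193,375),t(655,43)),
 ('knob',s(239,237),t(596,133)),('tip',s(604,186),t(227,133)),('base',s(595,233),t(246,143)),('wide',s(279,184),t(525,284)),('narrow',s(63,211),t(740,300)),
 ('cap',s(495,80),t(285,294)),('spec',s(704,74),t(56,313))]:
    print(k,*tri(a,b))
for k,uv,z in [('holder base',t(246,142),.01),('wide',t(525,284),.009),('narrow',t(740,300),.009),('spec',t(61,313),.011),('bottle',t(297,292),.04)]: print('top',k,plane('top',uv,z))
for k,uv,z in [('holder base',s(595,240),.01),('wide',s(279,184),.009),('narrow',s(63,211),.009),('spec',s(702,85),.011),('bottle',s(490,130),.035)]: print('scene',k,plane('scene',uv,z))
E
```

```text
FR [ 0.5257 -0.2133  0.0705] [0.3 0.6]
FL [ 0.5278 -0.1046  0.0646] [0.1 0.1]
BL [ 0.6444 -0.1102  0.0474] [0.4 0.6]
BR [ 0.6408 -0.2172  0.0533] [0.1 0.2]
knob [ 0.5616 -0.1614  0.1013] [0.  0.1]
tip [0.5714 0.126  0.082 ] [0.1 0.2]
base [0.5705 0.1257 0.0218] [0.1 0.2]
wide [ 0.4488 -0.1054  0.0142] [0.1 0.1]
narrow [ 0.4311 -0.2822  0.0144] [0.2 0.3]
cap [0.4472 0.0775 0.0869] [0.1 0.3]
spec [0.4365 0.2733 0.0288] [0.  0.1]
top holder base [0.57268515 0.12796794 0.01      ]
top wide [ 0.44874788 -0.10527872  0.009     ]
top narrow [ 0.43105451 -0.28270278  0.009     ]
top spec [0.435815   0.27603082 0.011     ]
top bottle [0.44783594 0.07764446 0.04      ]
scene holder base [0.56896854 0.12809241 0.01      ]
scene wide [ 0.44448329 -0.10473203  0.009     ]
scene narrow [ 0.42634593 -0.28263036  0.009     ]
scene spec [0.43325495 0.27605615 0.011     ]
scene bottle [0.45465672 0.07410948 0.035     ]
```

The case has yaw about -0.033, with its centre near (0.5835, -0.162), its hinge at x≈0.6435 and the lid ajar by about 0.145. The heights match the given sizes to within about 4 mm. Now to open the lid.

```bash
cat >> h.py <<'E'
from scipy.spatial.transform import Rotation as Ro
def mv(pts,yaw):
    "pts world TCP; yaw = angle of tool y from world y (mod pi), tool pointing down"
    o=ctrl.get_obs(); R=Ro.from_quat(o['tool_rot']); M=R.as_matrix()
    best=None
    for a in (yaw,yaw+np.pi):
        T=Ro.from_matrix(np.c_[[-np.cos(a),-np.sin(a),0],[-np.sin(a),np.cos(a),0],[0,0,-1.]])
        v=(R.inv()*T).as_rotvec()
        if best is None or np.linalg.norm(v)<np.linalg.norm(best): best=v
    print('t',round(o['clock'],2),'tcp',np.round(o['tcp_pos'],4),'open',round(o['opening'],4),'grip',np.round(o['grip_force'],1),'F',np.round(o['wrist_force'],1),'q6',round(o['qpos'][5],2))
    print('rot',np.round(best/(np.pi/2),4).tolist())
    for p in pts: print(np.round(M.T@(np.array(p)-o['tcp_pos'])/.4,4).tolist())
PSI=-.033; H=np.array([.6435,-.1641])
def knob(th):
    a=.4457+th; r=.0997; d=-r*np.cos(a)
    return [H[0]+d*np.cos(PSI),H[1]+d*np.sin(PSI),.0405+r*np.sin(a)-.0187]
E
python3 -c "
from h import *
k=knob(.145);print(k);mv([[k[0],k[1],.15],k],PSI)"
```

```text
[np.float64(0.5607391467644149), np.float64(-0.16136790001892387), np.float64(0.07732717173971101)]
t 0.1 tcp [ 0.2111 -0.5877  0.2303] open 0.0851 grip 0.0 F [-0.8  0.3  0.2] q6 -0.26
rot [0.0012, -0.0003, 0.2404]
[-1.1829, 0.7074, 0.2021]
[-1.1829, 0.7071, 0.3838]
```

Call:
carry_out:
  delta_pos:
    - [-0.95, 0.57, 0.16]
    - [-0.95, 0.57, 0.16]
    - [-0.95, 0.57, 0.16]
    - [-0.95, 0.57, 0.16]
    - [-0.95, 0.57, 0.16]
    - [-0.95, 0.57, 0.16]
    - [-0.95, 0.57, 0.16]
    - [-0.95, 0.57, 0.16]
  rotation:
    - [0.001, 0, 0.24]
    - [0.001, 0, 0.24]
    - [0.001, 0, 0.24]
    - [0.001, 0, 0.24]
    - [0.001, 0, 0.24]
    - [0.001, 0, 0.24]
    - [0.001, 0, 0.24]
    - [0.001, 0, 0.24]
  claw: [0, 0, 0, 0, 0, 0, 0, 0]
  squeeze: 40

```text
clock: 1.1
tcp_pos: [0.4932, -0.2425, 0.1663]
tool_rot: [0.014, 1.0, -0.001, -0.001]
wrist_force: [-1.0, -0.3, 0.7]
opening: 0.0857
grip_force: 0.0
```

```bash
python3 -c "
from h import *
k=knob(.145);mv([[k[0],k[1],.15],k],PSI)"
```

```text
t 1.1 tcp [ 0.4932 -0.2425  0.1663] open 0.0857 grip 0.0 F [-1.  -0.3  0.7] q6 -1.44
rot [-0.0007, -0.0008, 0.003]
[-0.1632, 0.2075, 0.0403]
[-0.1634, 0.2076, 0.222]
```

Call:
carry_out:
  delta_pos:
    - [-0.163, 0.207, 0.04]
    - [-0.163, 0.207, 0.04]
    - [-0.163, 0.207, 0.12]
    - [-0.163, 0.207, 0.222]
    - [-0.163, 0.207, 0.222]
    - [-0.163, 0.207, 0.222]
    - [-0.163, 0.207, 0.222]
    - [-0.163, 0.207, 0.222]
    - [-0.163, 0.207, 0.222]
  rotation:
    - [0, 0, 0.003]
    - [0, 0, 0.003]
    - [0, 0, 0.003]
    - [0, 0, 0.003]
    - [0, 0, 0.003]
    - [0, 0, 0.003]
    - [0, 0, 0.003]
    - [0, 0, 0.003]
    - [0, 0, 0.003]
  claw: [0, 0, 0, 0, 0.3, 0.9, 0.9, 0.9, 0.9]
  squeeze: 40

```text
clock: 2.22
tcp_pos: [0.5595, -0.1609, 0.0793]
tool_rot: [0.019, 1.0, 0.002, 0.001]
wrist_force: [-1.1, 14.9, 0.7]
opening: 0.0262
grip_force: 39.2
```

```bash
python3 -c "
from h import *
mv([knob(.145)]+[knob(t) for t in np.linspace(.145,1.75,11)[1:]],PSI)"
```

```text
t 2.23 tcp [ 0.5595 -0.1609  0.0793] open 0.0262 grip 39.2 F [-1.1 14.9  0.7] q6 -1.6
rot [0.0022, 0.0007, -0.003]
[-0.0032, -0.001, 0.0049]
[-0.0281, -0.0008, -0.0263]
[-0.0576, -0.0005, -0.0532]
[-0.0911, -0.0003, -0.0751]
[-0.1276, -0.0001, -0.0912]
[-0.1663, 0.0001, -0.1014]
[-0.2061, 0.0003, -0.1052]
[-0.2459, 0.0005, -0.1027]
[-0.2849, 0.0007, -0.0938]
[-0.3219, 0.0008, -0.0788]
[-0.3561, 0.0009, -0.058]
```

Call:
carry_out:
  delta_pos:
    - [-0.027, 0, -0.026]
    - [-0.055, 0, -0.053]
    - [-0.088, 0, -0.076]
    - [-0.125, 0, -0.092]
    - [-0.164, 0, -0.102]
    - [-0.204, 0, -0.106]
    - [-0.244, 0, -0.103]
    - [-0.283, 0, -0.094]
    - [-0.32, 0, -0.079]
    - [-0.355, 0, -0.058]
    - [-0.355, 0, -0.058]
  rotation:
    - [0, 0, 0]
    - [0, 0, 0]
    - [0, 0, 0]
    - [0, 0, 0]
    - [0, 0, 0]
    - [0, 0, 0]
    - [0, 0, 0]
    - [0, 0, 0]
    - [0, 0, 0]
    - [0, 0, 0]
    - [0, 0, 0]
  claw: [0.9, 0.9, 0.9, 0.9, 0.9, 0.9, 0.9, 0.9, 0.9, 0.9, 0.9]

```text
clock: 3.6
tcp_pos: [0.7044, -0.1645, 0.1033]
tool_rot: [0.017, 1.0, 0.002, 0.003]
wrist_force: [0.9, 15.4, 2.2]
opening: 0.0263
grip_force: 41.5
```

```bash
python3 - <<'E'
from h import *
mv([knob(1.75)],PSI)
t=cv2.resize(eyes.camera('top')[150:330,150:450],None,fx=2.2,fy=2.2); cv2.imwrite('pics/open.png',t)
E
```

```text
t 3.6 tcp [ 0.7044 -0.1645  0.1033] open 0.0263 grip 41.5 F [ 0.9 15.4  2.2] q6 -1.6
rot [0.0026, 0.0038, -0.0012]
[0.0064, -0.0041, 0.0015]
```

View pics/open.png

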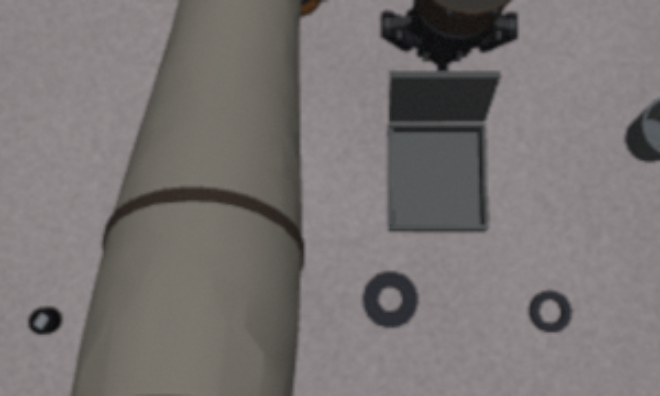

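The lid stands open at about 1.7 rad and the empty case is visible. Now to release and go to the specimen.

Call:
carry_out:
  delta_pos:
    - [0, 0, 0]
    - [0, 0, 0]
    - [0, 0, -0.15]
    - [0, 0, -0.25]
    - [0.2, 0.3, -0.25]
    - [0.5, 0.8, -0.25]
    - [0.55, 0.95, -0.2]
    - [0.55, 0.95, -0.2]
    - [0.55, 0.95, -0.2]
    - [0.55, 0.95, -0.2]
    - [0.55, 0.95, -0.2]
    - [0.55, 0.95, -0.2]
  rotation:
    - [0, 0, 0]
    - [0, 0, 0]
    - [0, 0, 0]
    - [0, 0, 0]
    - [0, 0, 0]
    - [0, 0, 0]
    - [0, 0, 0]
    - [0, 0, 0]
    - [0, 0, 0]
    - [0, 0, 0]
    - [0, 0, 0]
    - [0, 0, 0]
  claw: [0, 0, 0, 0, 0, 0, 0, 0, 0, 0, 0, 0]

```text
clock: 5.15
tcp_pos: [0.4944, 0.2206, 0.1816]
tool_rot: [0.016, 1.0, -0.0, 0.001]
wrist_force: [-0.7, -0.5, 0.3]
opening: 0.0852
grip_force: 0.0
```

```bash
python3 - <<'E'
from h import *
mv([[.4355,.275,.06],[.4355,.275,.003]],0)
E
```

```text
t 5.15 tcp [0.4944 0.2206 0.1816] open 0.0852 grip 0.0 F [-0.7 -0.5  0.3] q6 -2.32
rot [-0.0006, 0.0007, -0.0204]
[0.152, 0.1315, 0.3038]
[0.1522, 0.1317, 0.4463]
```

Call:
carry_out:
  delta_pos:
    - [0.152, 0.132, 0.1]
    - [0.152, 0.132, 0.25]
    - [0.152, 0.132, 0.38]
    - [0.152, 0.132, 0.446]
    - [0.152, 0.132, 0.446]
    - [0.152, 0.132, 0.446]
    - [0.152, 0.132, 0.446]
    - [0.152, 0.132, 0.446]
    - [0.152, 0.132, 0.446]
    - [0.152, 0.132, 0.446]
  rotation:
    - [0, 0, -0.02]
    - [0, 0, -0.02]
    - [0, 0, -0.02]
    - [0, 0, -0.02]
    - [0, 0, -0.02]
    - [0, 0, -0.02]
    - [0, 0, -0.02]
    - [0, 0, -0.02]
    - [0, 0, -0.02]
    - [0, 0, -0.02]
  claw: [0, 0, 0, 0, 0, 0.4, 0.9, 0.9, 0.9, 0.9]
  squeeze: 30

```text
clock: 6.4
tcp_pos: [0.4377, 0.2734, 0.0039]
tool_rot: [0.002, 1.0, -0.0, 0.001]
wrist_force: [-0.0, -0.3, 7.4]
opening: 0.028
grip_force: 29.3
```

```bash
python3 - <<'E'
from h import *
mv([[.4355,.275,.10],[.55,-.160,.12],[.572,-.162,.12],[.572,-.162,.0095]],PSI)
E
```

```text
t 6.4 tcp [0.4377 0.2734 0.0039] open 0.028 grip 29.3 F [-0.  -0.3  7.4] q6 -2.45
rot [-0.0, 0.0013, 0.0179]
[0.0049, 0.0039, -0.2402]
[-0.2867, -1.0822, -0.2895]
[-0.3418, -1.087, -0.2894]
[-0.3412, -1.0869, -0.0132]
```

Call:
carry_out:
  delta_pos:
    - [0.0, 0.0, -0.15]
    - [0.0, -0.03, -0.27]
    - [-0.05, -0.2, -0.29]
    - [-0.3, -0.98, -0.29]
    - [-0.3, -0.98, -0.29]
    - [-0.3, -0.98, -0.29]
    - [-0.3, -0.98, -0.29]
    - [-0.3, -0.98, -0.29]
    - [-0.3, -0.98, -0.29]
    - [-0.3, -0.98, -0.29]
  rotation:
    - [0, 0, 0.018]
    - [0, 0, 0.018]
    - [0, 0, 0.018]
    - [0, 0, 0.018]
    - [0, 0, 0.018]
    - [0, 0, 0.018]
    - [0, 0, 0.018]
    - [0, 0, 0.018]
    - [0, 0, 0.018]
    - [0, 0, 0.018]
  claw: [0.9, 0.9, 0.9, 0.9, 0.9, 0.9, 0.9, 0.9, 0.9, 0.9]

```text
clock: 7.65
tcp_pos: [0.5547, -0.1213, 0.1188]
tool_rot: [0.019, 1.0, -0.001, -0.0]
wrist_force: [-0.4, -0.0, -1.0]
opening: 0.0278
grip_force: 29.9
```

```bash
python3 - <<'E'
from h import *
mv([[.572,-.162,.08],[.572,-.162,.0095]],PSI)
E
```

```text
t 7.65 tcp [ 0.5547 -0.1213  0.1188] open 0.0278 grip 29.9 F [-0.4 -0.  -1. ] q6 -1.68
rot [-0.0009, -0.0001, -0.0026]
[-0.0471, -0.1, 0.0972]
[-0.0471, -0.0998, 0.2735]
```

Call:
carry_out:
  delta_pos:
    - [-0.047, -0.1, 0.0]
    - [-0.047, -0.1, 0.1]
    - [-0.047, -0.1, 0.2]
    - [-0.047, -0.1, 0.25]
    - [-0.047, -0.1, 0.272]
    - [-0.047, -0.1, 0.272]
    - [-0.047, -0.1, 0.272]
    - [-0.047, -0.1, 0.272]
  rotation:
    - [0, 0, 0]
    - [0, 0, 0]
    - [0, 0, 0]
    - [0, 0, 0]
    - [0, 0, 0]
    - [0, 0, 0]
    - [0, 0, 0]
    - [0, 0, 0]
  claw: [0.9, 0.9, 0.9, 0.9, 0.9, 0.9, 0.45, 0.45]

```text
clock: 8.65
tcp_pos: [0.5729, -0.1603, 0.0114]
tool_rot: [0.017, 1.0, -0.001, 0.001]
wrist_force: [0.1, 1.0, 0.7]
opening: 0.0468
grip_force: 0.0
```

```bash
python3 - <<'E'
from h import *
mv([[.572,-.162,.0095],[.59,-.162,.2],[.7018,-.166,.2],[.7018,-.166,.1030]],PSI); print(knob(1.75),knob(1.7))
E
```

```text
t 8.65 tcp [ 0.5729 -0.1603  0.0114] open 0.0468 grip 0.0 F [0.1 1.  0.7] q6 -1.61
rot [-0.001, 0.0014, -0.0004]
[0.0021, -0.0044, 0.0048]
[-0.044, -0.0036, -0.4714]
[-0.3236, -0.0042, -0.4707]
[-0.3231, -0.0038, -0.2282]
[np.float64(0.7017946536809858), np.float64(-0.16602442218744767), np.float64(0.10265864178588696)] [np.float64(0.6976827530584175), np.float64(-0.1658886801889798), np.float64(0.10547269503363743)]
```

Call:
carry_out:
  delta_pos:
    - [0, 0, -0.15]
    - [0, 0, -0.31]
    - [0, 0, -0.47]
    - [-0.15, 0, -0.48]
    - [-0.328, -0.008, -0.48]
    - [-0.328, -0.008, -0.48]
    - [-0.328, -0.008, -0.48]
  rotation:
    - [0, 0, 0]
    - [0, 0, 0]
    - [0, 0, 0]
    - [0, 0, 0]
    - [0, 0, 0]
    - [0, 0, 0]
    - [0, 0, 0]
  claw: [0.45, 0.45, 0, 0, 0, 0, 0]

```text
clock: 9.52
tcp_pos: [0.7029, -0.1677, 0.2015]
tool_rot: [0.017, 1.0, -0.001, -0.001]
wrist_force: [0.5, 0.3, 0.2]
opening: 0.0856
grip_force: 0.0
```

```bash
python3 - <<'E'
from h import *
mv([[.7035,-.1645,.1033]],PSI)
a=cv2.resize(eyes.camera('top')[150:320,290:420],(520,600)[::1] and (455,595),interpolation=cv2.INTER_CUBIC); cv2.imwrite('pics/spec.png',a)
E
```

```text
t 9.53 tcp [ 0.7029 -0.1677  0.2015] open 0.0856 grip 0.0 F [0.5 0.3 0.2] q6 -1.59
rot [-0.0009, -0.0009, -0.0006]
[-0.0016, 0.0085, 0.2456]
```

View pics/spec.png

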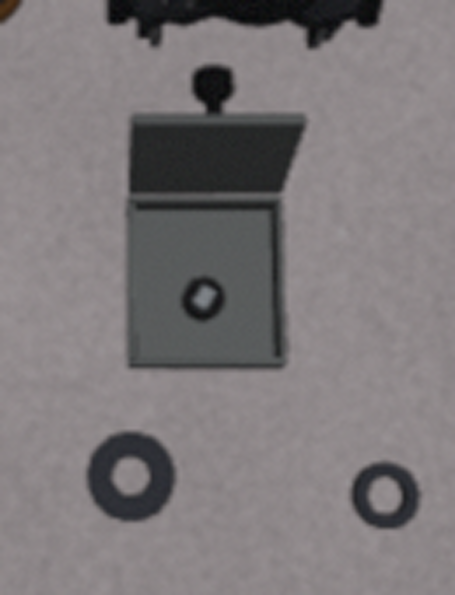

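The specimen sits face up in the middle of the case (crop 203,298), and the knob is free at (212,85). Next I grip the knob and shut the lid.

Call:
carry_out:
  delta_pos:
    - [-0.001, 0.009, 0.1]
    - [-0.001, 0.009, 0.2]
    - [-0.001, 0.009, 0.246]
    - [-0.001, 0.009, 0.246]
    - [-0.001, 0.009, 0.246]
    - [-0.001, 0.009, 0.246]
    - [-0.001, 0.009, 0.246]
    - [-0.001, 0.009, 0.246]
  rotation:
    - [0, 0, 0]
    - [0, 0, 0]
    - [0, 0, 0]
    - [0, 0, 0]
    - [0, 0, 0]
    - [0, 0, 0]
    - [0, 0, 0]
    - [0, 0, 0]
  claw: [0, 0, 0, 0, 0.4, 0.9, 0.9, 0.9]
  squeeze: 40

```text
clock: 10.58
tcp_pos: [0.7045, -0.1641, 0.105]
tool_rot: [0.017, 1.0, -0.001, 0.001]
wrist_force: [0.6, -0.0, 1.2]
opening: 0.0261
grip_force: 39.2
```

```bash
python3 - <<'E'
from h import *
mv([knob(t) for t in list(np.linspace(1.72,.0,12)[1:])+[-.03]],PSI)
E
```

```text
t 10.57 tcp [ 0.7045 -0.1641  0.105 ] open 0.0261 grip 39.2 F [ 0.6 -0.   1.2] q6 -1.6
rot [-0.0009, 0.0016, -0.0004]
[0.0466, -0.0051, -0.0177]
[0.083, -0.0051, -0.0315]
[0.1211, -0.0052, -0.0395]
[0.16, -0.0052, -0.0414]
[0.1987, -0.0052, -0.0373]
[0.2363, -0.0052, -0.0272]
[0.2719, -0.0052, -0.0114]
[0.3045, -0.0052, 0.0098]
[0.3335, -0.0052, 0.0358]
[0.3581, -0.0052, 0.066]
[0.3776, -0.0051, 0.0997]
[0.3808, -0.0051, 0.1065]
```

Call:
carry_out:
  delta_pos:
    - [0.046, 0, -0.018]
    - [0.083, 0, -0.031]
    - [0.121, 0, -0.039]
    - [0.16, 0, -0.041]
    - [0.199, 0, -0.037]
    - [0.236, 0, -0.027]
    - [0.272, 0, -0.011]
    - [0.304, 0, 0.01]
    - [0.333, 0, 0.036]
    - [0.358, 0, 0.066]
    - [0.377, 0, 0.1]
    - [0.378, 0, 0.102]
  rotation:
    - [0, 0, 0]
    - [0, 0, 0]
    - [0, 0, 0]
    - [0, 0, 0]
    - [0, 0, 0]
    - [0, 0, 0]
    - [0, 0, 0]
    - [0, 0, 0]
    - [0, 0, 0]
    - [0, 0, 0]
    - [0, 0, 0]
    - [0, 0, 0]
  claw: [0.9, 0.9, 0.9, 0.9, 0.9, 0.9, 0.9, 0.9, 0.9, 0.9, 0.9, 0.9]

```text
clock: 12.08
tcp_pos: [0.554, -0.1603, 0.0656]
tool_rot: [0.016, 1.0, -0.002, 0.002]
wrist_force: [1.0, -1.8, 11.2]
opening: 0.0261
grip_force: 41.3
```

```bash
python3 - <<'E'
from h import *
mv([knob(0)],PSI);print(knob(0))
E
```

```text
t 12.07 tcp [ 0.554  -0.1603  0.0656] open 0.0261 grip 41.3 F [ 1.  -1.8 11.2] q6 -1.61
rot [-0.0022, 0.0028, 0.0003]
[0.0009, -0.0022, 0.0021]
[np.float64(0.5535887592551538), np.float64(-0.16113185153929874), np.float64(0.06477963334461517)]
```

Call:
carry_out:
  delta_pos:
    - [0.001, 0, 0.004]
    - [0.001, 0, 0.008]
    - [0.001, 0, 0.008]
  rotation:
    - [0, 0, 0]
    - [0, 0, 0]
    - [0, 0, 0]
  claw: [0.9, 0.9, 0.9]

```text
clock: 12.45
tcp_pos: [0.554, -0.1603, 0.0653]
tool_rot: [0.016, 1.0, -0.002, 0.003]
wrist_force: [-4.4, -0.0, 23.6]
opening: 0.0261
grip_force: 42.3
```

Call:
carry_out:
  delta_pos:
    - [0, 0, 0]
    - [0, 0, 0]
    - [0, 0, -0.15]
    - [0, 0, -0.2]
    - [0.15, 0.08, -0.2]
    - [0.26, 0.138, -0.2]
    - [0.26, 0.138, -0.2]
    - [0.26, 0.138, -0.2]
  rotation:
    - [0, 0, 0]
    - [0, 0, 0]
    - [0, 0, 0]
    - [0, 0, 0]
    - [0, 0, 0]
    - [0, 0, 0]
    - [0, 0, 0]
    - [0, 0, 0]
  claw: [0, 0, 0, 0, 0, 0, 0, 0]

```text
clock: 13.45
tcp_pos: [0.4502, -0.1004, 0.1398]
tool_rot: [0.017, 1.0, -0.001, -0.0]
wrist_force: [0.6, 0.2, -0.3]
opening: 0.0854
grip_force: 0.0
```

```bash
python3 - <<'E'
from h import *
mv([[.4485,-.105,.0]],0)
im=eyes.camera('scene')[135:245,230:425]; cv2.imwrite('pics/sc2.png',cv2.resize(im,None,fx=4,fy=4,interpolation=cv2.INTER_CUBIC))
E
```

```text
t 13.45 tcp [ 0.4502 -0.1004  0.1398] open 0.0854 grip 0.0 F [ 0.6  0.2 -0.3] q6 -1.74
rot [-0.0012, -0.0, -0.0211]
[0.004, -0.011, 0.3495]
```

View pics/sc2.png

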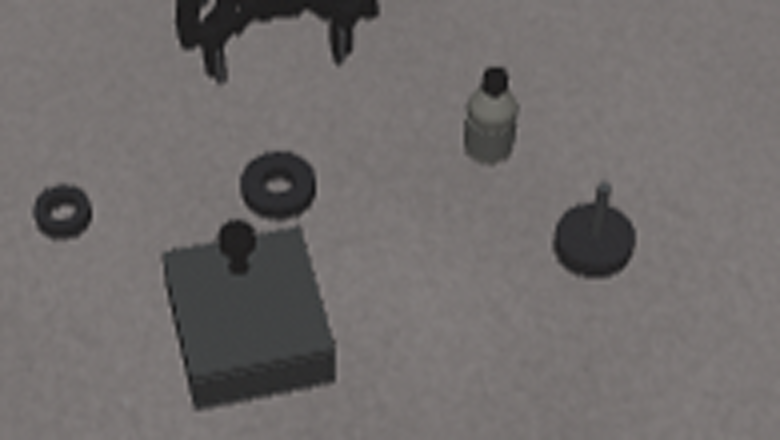

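The lid is down (its front edge moved from rows 240/218 to 253/229 in the crop). I'll check that height numerically while picking the wide ring.

Call:
carry_out:
  delta_pos:
    - [0.004, -0.011, 0.15]
    - [0.004, -0.011, 0.3]
    - [0.004, -0.011, 0.35]
    - [0.004, -0.011, 0.35]
    - [0.004, -0.011, 0.35]
    - [0.004, -0.011, 0.35]
    - [0.004, -0.011, 0.35]
    - [0.004, -0.011, 0.35]
  rotation:
    - [0, 0, -0.021]
    - [0, 0, -0.021]
    - [0, 0, -0.021]
    - [0, 0, -0.021]
    - [0, 0, -0.021]
    - [0, 0, -0.021]
    - [0, 0, -0.021]
    - [0, 0, -0.021]
  claw: [0, 0, 0, 0, 0.6, 0.6, 0.6, 0.6]
  squeeze: 60

```text
clock: 14.5
tcp_pos: [0.45, -0.1049, 0.0017]
tool_rot: [0.0, 1.0, -0.001, 0.002]
wrist_force: [-0.6, 0.0, 6.2]
opening: 0.0602
grip_force: 64.0
```

```bash
python3 - <<'E'
from h import *
mv([[.4485,-.105,.12],[.5712,.126,.12],[.5712,.126,.022]],0)
s=lambda x,y:(x/4+230-.4,y/4+135-.4)
c=np.array([.5835,-.162]);e=np.array([np.cos(PSI),np.sin(PSI)]);l=np.array([-e[1],e[0]])
for th in(0,.03,.06):
  for sg,uv in((-1,s(165,253)),(1,s(300,229))):
    p=c+.06*e+(-.12*np.cos(th)+.008*np.sin(th))*e+sg*.055*l; z=.0405+.12*np.sin(th)+.008*np.cos(th); print(th,np.round(proj('scene',[*p,z])-uv,2))
for n in (1,-1): p=c+.06*e+n*.055*l; print('back',proj('scene',[*p,.0485])-s(*((333,352) if n>0 else (193,375))))
E
```

```text
t 14.5 tcp [ 0.45   -0.1049  0.0017] open 0.0602 grip 64.0 F [-0.6  0.   6.2] q6 -1.7
rot [-0.0008, 0.0028, -0.0004]
[0.0024, -0.0007, -0.2958]
[-0.304, 0.577, -0.2952]
[-0.3029, 0.5773, -0.0502]
0 [-0.4   0.23]
0 [ 0.45 -0.11]
0.03 [-0.47 -0.4 ]
0.03 [ 0.45 -0.75]
0.06 [-0.55 -1.  ]
0.06 [ 0.46 -1.37]
back [ 0.85778205 -0.05731412]
back [-0.52043186  1.25690139]
```

The lid matches angle 0 to sub-pixel. Now I move the wide ring to above the spindle.

Call:
carry_out:
  delta_pos:
    - [0, 0, -0.12]
    - [0, 0, -0.26]
    - [-0.06, 0.1, -0.31]
    - [-0.307, 0.577, -0.31]
    - [-0.307, 0.577, -0.31]
    - [-0.307, 0.577, -0.31]
    - [-0.307, 0.577, -0.31]
    - [-0.307, 0.577, -0.31]
    - [-0.307, 0.577, -0.31]
  rotation:
    - [0, 0, 0]
    - [0, 0, 0]
    - [0, 0, 0]
    - [0, 0, 0]
    - [0, 0, 0]
    - [0, 0, 0]
    - [0, 0, 0]
    - [0, 0, 0]
    - [0, 0, 0]
  claw: [0.6, 0.6, 0.6, 0.6, 0.6, 0.6, 0.6, 0.6, 0.6]

```text
clock: 15.62
tcp_pos: [0.5703, 0.1253, 0.1232]
tool_rot: [0.001, 1.0, -0.001, -0.001]
wrist_force: [-0.1, -0.7, -2.0]
opening: 0.0599
grip_force: 67.3
```

```bash
python3 - <<'E'
from h import *
mv([[.5725,.126,.0225]],0)
E
```

```text
t 15.62 tcp [0.5703 0.1253 0.1232] open 0.0599 grip 67.3 F [-0.1 -0.7 -2. ] q6 -2.07
rot [-0.0012, -0.0009, -0.0008]
[-0.0058, 0.0022, 0.2518]
```

Call:
carry_out:
  delta_pos:
    - [-0.006, 0.002, 0.0]
    - [-0.006, 0.002, 0.07]
    - [-0.006, 0.002, 0.14]
    - [-0.006, 0.002, 0.2]
    - [-0.006, 0.002, 0.235]
    - [-0.006, 0.002, 0.25]
    - [-0.006, 0.002, 0.25]
  rotation:
    - [0, 0, 0]
    - [0, 0, 0]
    - [0, 0, 0]
    - [0, 0, 0]
    - [0, 0, 0]
    - [0, 0, 0]
    - [0, 0, 0]
  claw: [0.6, 0.6, 0.6, 0.6, 0.6, 0.6, 0.6]

```text
clock: 16.5
tcp_pos: [0.5741, 0.1265, 0.0239]
tool_rot: [0.0, 1.0, -0.001, 0.0]
wrist_force: [0.8, -0.5, -2.6]
opening: 0.0596
grip_force: 67.3
```

Call:
carry_out:
  delta_pos:
    - [0, 0, 0.005]
    - [0, 0, 0.005]
    - [0, 0, 0.005]
    - [0, 0, 0.005]
    - [0, 0, -0.1]
    - [0, 0, -0.25]
    - [0, 0, -0.3]
  rotation:
    - [0, 0, 0]
    - [0, 0, 0]
    - [0, 0, 0]
    - [0, 0, 0]
    - [0, 0, 0]
    - [0, 0, 0]
    - [0, 0, 0]
  claw: [0.6, 0.6, 0, 0, 0, 0, 0]

```text
clock: 17.38
tcp_pos: [0.5761, 0.1276, 0.1486]
tool_rot: [-0.0, 1.0, 0.001, 0.004]
wrist_force: [0.0, 0.1, 0.6]
opening: 0.0855
grip_force: 0.0
```

```bash
python3 - <<'E'
from h import *
mv([[.431,-.2825,.12],[.431,-.2825,.0]],0)
E
```

```text
t 17.38 tcp [0.5761 0.1276 0.1486] open 0.0855 grip 0.0 F [0.  0.1 0.6] q6 -2.07
rot [0.001, 0.0053, 0.0]
[0.3634, -1.0253, 0.0669]
[0.3659, -1.0257, 0.3669]
```

Call:
carry_out:
  delta_pos:
    - [0.36, -0.99, -0.03]
    - [0.36, -0.99, -0.03]
    - [0.36, -0.99, -0.03]
    - [0.36, -0.99, -0.03]
    - [0.36, -0.99, -0.03]
    - [0.36, -0.99, -0.03]
    - [0.36, -0.99, -0.03]
    - [0.36, -0.99, -0.03]
    - [0.36, -0.99, -0.03]
  rotation:
    - [0, 0, 0]
    - [0, 0, 0]
    - [0, 0, 0]
    - [0, 0, 0]
    - [0, 0, 0]
    - [0, 0, 0]
    - [0, 0, 0]
    - [0, 0, 0]
    - [0, 0, 0]
  claw: [0, 0, 0, 0, 0, 0, 0, 0, 0]

```text
clock: 18.5
tcp_pos: [0.4296, -0.2692, 0.1565]
tool_rot: [0.001, 1.0, -0.001, 0.001]
wrist_force: [0.2, 0.6, 0.9]
opening: 0.0852
grip_force: 0.0
```

```bash
python3 - <<'E'
from h import *
mv([[.431,-.2825,.0]],0)
im=eyes.camera('scene')[135:245,330:425]; cv2.imwrite('pics/sc3.png',cv2.resize(im,None,fx=5,fy=5,interpolation=cv2.INTER_CUBIC))
E
```

```text
t 18.5 tcp [ 0.4296 -0.2692  0.1565] open 0.0852 grip 0.0 F [0.2 0.6 0.9] q6 -1.33
rot [-0.0011, 0.0006, -0.0008]
[-0.0031, -0.0326, 0.3912]
```

View pics/sc3.png

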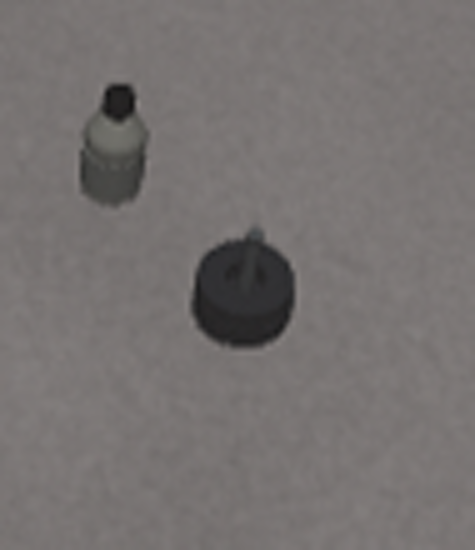

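The wide ring lies flat on the base around the spindle (crop 245,285). Now the narrow ring.

Call:
carry_out:
  delta_pos:
    - [-0.003, -0.033, 0.1]
    - [-0.003, -0.033, 0.23]
    - [-0.003, -0.033, 0.34]
    - [-0.003, -0.033, 0.391]
    - [-0.003, -0.033, 0.391]
    - [-0.003, -0.033, 0.391]
    - [-0.003, -0.033, 0.391]
    - [-0.003, -0.033, 0.391]
    - [-0.003, -0.033, 0.391]
  rotation:
    - [0, 0, 0]
    - [0, 0, 0]
    - [0, 0, 0]
    - [0, 0, 0]
    - [0, 0, 0]
    - [0, 0, 0]
    - [0, 0, 0]
    - [0, 0, 0]
    - [0, 0, 0]
  claw: [0, 0, 0, 0, 0, 0.8, 0.8, 0.8, 0.8]
  squeeze: 50

```text
clock: 19.68
tcp_pos: [0.4318, -0.2827, 0.0014]
tool_rot: [0.0, 1.0, -0.001, 0.002]
wrist_force: [-0.7, 2.0, 4.2]
opening: 0.0433
grip_force: 50.7
```

```bash
python3 - <<'E'
from h import *
mv([[.431,-.2825,.13],[.57,.1255,.13]],0)
E
```

```text
t 19.68 tcp [ 0.4318 -0.2827  0.0014] open 0.0433 grip 50.7 F [-0.7  2.   4.2] q6 -1.31
rot [-0.0015, 0.0021, -0.0002]
[0.001, -0.0003, -0.3214]
[-0.3462, 1.0198, -0.3228]
```

Call:
carry_out:
  delta_pos:
    - [0, 0, -0.12]
    - [0, 0, -0.26]
    - [0, 0.05, -0.35]
    - [-0.05, 0.25, -0.36]
    - [-0.34, 0.99, -0.36]
    - [-0.34, 0.99, -0.36]
    - [-0.34, 0.99, -0.36]
    - [-0.34, 0.99, -0.36]
    - [-0.34, 0.99, -0.36]
    - [-0.34, 0.99, -0.36]
    - [-0.34, 0.99, -0.36]
  rotation:
    - [0, 0, 0]
    - [0, 0, 0]
    - [0, 0, 0]
    - [0, 0, 0]
    - [0, 0, 0]
    - [0, 0, 0]
    - [0, 0, 0]
    - [0, 0, 0]
    - [0, 0, 0]
    - [0, 0, 0]
    - [0, 0, 0]
  claw: [0.8, 0.8, 0.8, 0.8, 0.8, 0.8, 0.8, 0.8, 0.8, 0.8, 0.8]

```text
clock: 21.05
tcp_pos: [0.567, 0.1148, 0.143]
tool_rot: [-0.001, 1.0, -0.001, -0.0]
wrist_force: [-0.3, -0.6, -2.4]
opening: 0.0435
grip_force: 52.0
```

```bash
python3 - <<'E'
from h import *
mv([[.572,.126,.041]],0)
E
```

```text
t 21.05 tcp [0.567  0.1148 0.143 ] open 0.0435 grip 52.0 F [-0.3 -0.6 -2.4] q6 -2.05
rot [-0.0009, -0.0, 0.0007]
[-0.0125, 0.0282, 0.2551]
```

Call:
carry_out:
  delta_pos:
    - [-0.012, 0.028, 0.0]
    - [-0.012, 0.028, 0.05]
    - [-0.012, 0.028, 0.11]
    - [-0.012, 0.028, 0.17]
    - [-0.012, 0.028, 0.22]
    - [-0.012, 0.028, 0.25]
    - [-0.012, 0.028, 0.255]
    - [-0.012, 0.028, 0.257]
  rotation:
    - [0, 0, 0]
    - [0, 0, 0]
    - [0, 0, 0]
    - [0, 0, 0]
    - [0, 0, 0]
    - [0, 0, 0]
    - [0, 0, 0]
    - [0, 0, 0]
  claw: [0.8, 0.8, 0.8, 0.8, 0.8, 0.8, 0.8, 0.8]

```text
clock: 22.05
tcp_pos: [0.5724, 0.1245, 0.0411]
tool_rot: [0.001, 1.0, -0.001, 0.001]
wrist_force: [0.2, -0.1, -0.8]
opening: 0.043
grip_force: 52.0
```

Call:
carry_out:
  delta_pos:
    - [0, 0, 0.003]
    - [0, 0, 0.003]
    - [0, 0, 0.003]
    - [0, 0, 0.003]
    - [0, 0, -0.1]
    - [0, 0, -0.25]
    - [0, 0, -0.3]
    - [0.2, -0.08, -0.3]
    - [0.31, -0.12, -0.3]
    - [0.31, -0.12, -0.3]
    - [0.31, -0.12, -0.3]
    - [0.31, -0.12, -0.3]
  rotation:
    - [0, 0, 0]
    - [0, 0, 0]
    - [0, 0, 0]
    - [0, 0, 0]
    - [0, 0, 0]
    - [0, 0, 0]
    - [0, 0, -0.98]
    - [0, 0, -0.98]
    - [0, 0, -0.98]
    - [0, 0, -0.98]
    - [0, 0, -0.98]
    - [0, 0, -0.98]
  claw: [0.8, 0.8, 0, 0, 0, 0, 0, 0, 0, 0, 0, 0]

```text
clock: 23.55
tcp_pos: [0.4477, 0.0768, 0.161]
tool_rot: [-0.536, 0.844, -0.001, 0.0]
wrist_force: [-0.6, -1.0, 0.3]
opening: 0.0851
grip_force: 0.0
```

```bash
python3 - <<'E'
from h import *
mv([[.4473,.0772,.16],[.4473,.0772,.024]],PSI+np.pi/2)
im=eyes.camera('scene')[135:245,330:425]; cv2.imwrite('pics/sc4.png',cv2.resize(im,None,fx=5,fy=5,interpolation=cv2.INTER_CUBIC))
E
```

```text
t 23.55 tcp [0.4477 0.0768 0.161 ] open 0.0851 grip 0.0 F [-0.6 -1.   0.3] q6 -0.97
rot [-0.0011, -0.0004, -0.2592]
[-0.0004, 0.0013, 0.0026]
[-0.0005, 0.0019, 0.3426]
```

View pics/sc4.png

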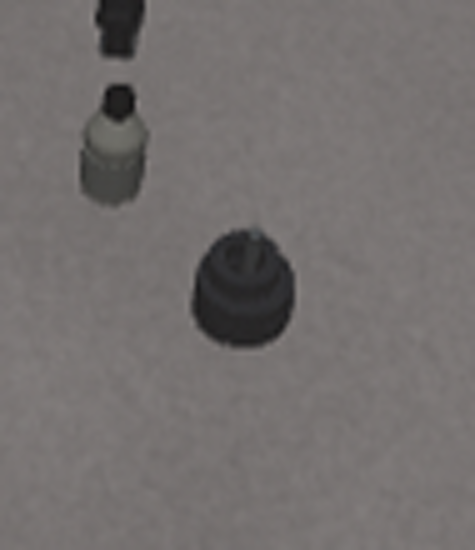

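The narrow ring sits on the wide one around the spindle. Now the bottle.

Call:
carry_out:
  delta_pos:
    - [0, 0.001, 0]
    - [0, 0.001, 0]
    - [0, 0.001, 0]
    - [0, 0.001, 0.1]
    - [0, 0.001, 0.22]
    - [0, 0.001, 0.32]
    - [0, 0.001, 0.342]
    - [0, 0.001, 0.342]
    - [0, 0.001, 0.342]
    - [0, 0.001, 0.342]
    - [0, 0.001, 0.342]
  rotation:
    - [0, 0, -0.259]
    - [0, 0, -0.259]
    - [0, 0, -0.259]
    - [0, 0, -0.259]
    - [0, 0, -0.259]
    - [0, 0, -0.259]
    - [0, 0, -0.259]
    - [0, 0, -0.259]
    - [0, 0, -0.259]
    - [0, 0, -0.259]
    - [0, 0, -0.259]
  claw: [0, 0, 0, 0, 0, 0, 0, 0.8, 0.8, 0.8, 0.8]
  squeeze: 30

```text
clock: 24.98
tcp_pos: [0.4484, 0.0773, 0.0253]
tool_rot: [-0.693, 0.721, -0.001, 0.001]
wrist_force: [-1.8, -0.1, 6.4]
opening: 0.0409
grip_force: 30.3
```

```bash
python3 - <<'E'
from h import *
c=np.array([.5835,-.162]);l=np.array([-np.sin(PSI),np.cos(PSI)]); T=c+.096*l; print(T)
z=ctrl.get_obs()['tcp_pos'][2]
mv([[*T,z+.15],[*T,z]],PSI+np.pi/2)
E
```

```text
[ 0.58666743 -0.06605227]
t 24.98 tcp [0.4484 0.0773 0.0253] open 0.0409 grip 30.3 F [-1.8 -0.1  6.4] q6 -0.57
rot [-0.0021, 0.0, -0.0042]
[0.3445, -0.3608, -0.3739]
[0.3445, -0.3596, 0.0011]
```

Call:
carry_out:
  delta_pos:
    - [0, 0, -0.07]
    - [0.08, -0.09, -0.11]
    - [0.18, -0.19, -0.11]
    - [0.28, -0.29, -0.11]
    - [0.344, -0.36, -0.1]
    - [0.344, -0.36, -0.08]
    - [0.344, -0.36, -0.03]
    - [0.344, -0.36, -0.008]
    - [0.344, -0.36, -0.004]
    - [0.344, -0.36, -0.004]
  rotation:
    - [0, 0, -0.004]
    - [0, 0, -0.004]
    - [0, 0, -0.004]
    - [0, 0, -0.004]
    - [0, 0, -0.004]
    - [0, 0, -0.004]
    - [0, 0, -0.004]
    - [0, 0, -0.004]
    - [0, 0, -0.004]
    - [0, 0, -0.004]
  claw: [0.8, 0.8, 0.8, 0.8, 0.8, 0.8, 0.8, 0.8, 0.8, 0.8]

```text
clock: 26.22
tcp_pos: [0.586, -0.0659, 0.026]
tool_rot: [-0.695, 0.719, -0.001, -0.0]
wrist_force: [0.7, 1.1, -0.7]
opening: 0.0412
grip_force: 30.9
```

```bash
python3 - <<'E'
from h import *
mv([[.5867,-.066,.0255]],PSI+np.pi/2)
E
```

```text
t 26.23 tcp [ 0.586  -0.0659  0.026 ] open 0.0412 grip 30.9 F [ 0.7  1.1 -0.7] q6 -0.2
rot [-0.0007, -0.0009, 0.0001]
[0.0001, -0.0017, 0.0012]
```

Call:
carry_out:
  delta_pos:
    - [0, 0, 0.002]
    - [0, 0, 0.002]
    - [0, 0, 0.002]
    - [0, 0, 0.002]
    - [0, 0, -0.1]
    - [0, 0, -0.25]
    - [0, 0, -0.38]
    - [-0.5, 0.4, -0.4]
    - [-0.8, 0.4, -0.4]
    - [-0.8, 0.4, -0.4]
    - [-0.8, 0.4, -0.4]
    - [-0.8, 0.4, -0.4]
  rotation:
    - [0, 0, 0]
    - [0, 0, 0]
    - [0, 0, 0]
    - [0, 0, 0]
    - [0, 0, 0]
    - [0, 0, 0]
    - [0, 0, 0]
    - [0, 0, 0]
    - [0, 0, 0]
    - [0, 0, 0]
    - [0, 0, 0]
    - [0, 0, 0]
  claw: [0.8, 0.8, 0.3, 0.2, 0.2, 0.2, 0.2, 0.2, 0.2, 0.2, 0.2, 0.2]

```text
clock: 27.72
tcp_pos: [0.4533, 0.2171, 0.1844]
tool_rot: [-0.695, 0.719, -0.001, -0.0]
wrist_force: [0.9, 0.9, 0.2]
opening: 0.0684
grip_force: 0.0
```

```bash
python3 - <<'E'
from h import *
a=eyes.camera('scene');b=eyes.camera('top')
A=cv2.resize(a[120:290,190:440],(750,510)[:2])[:,:]; B=cv2.resize(b[110:330,200:500],(750,550))
cv2.imwrite('pics/fa.png',A);cv2.imwrite('pics/fb.png',B)
mv([],0)
E
```

```text
t 27.82 tcp [0.4529 0.22   0.1845] open 0.0685 grip 0.0 F [-0.2  0.   0.5] q6 -0.8
rot [-0.0008, 0.0008, 0.9833]
```

View pics/fa.png

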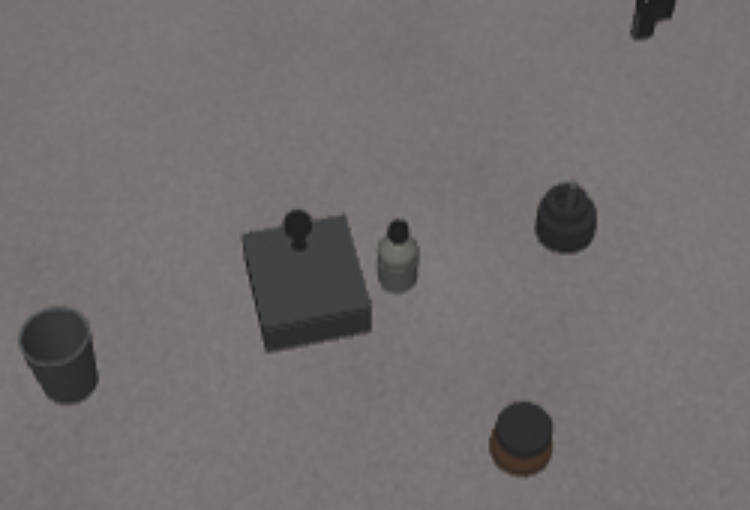

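View pics/fb.png

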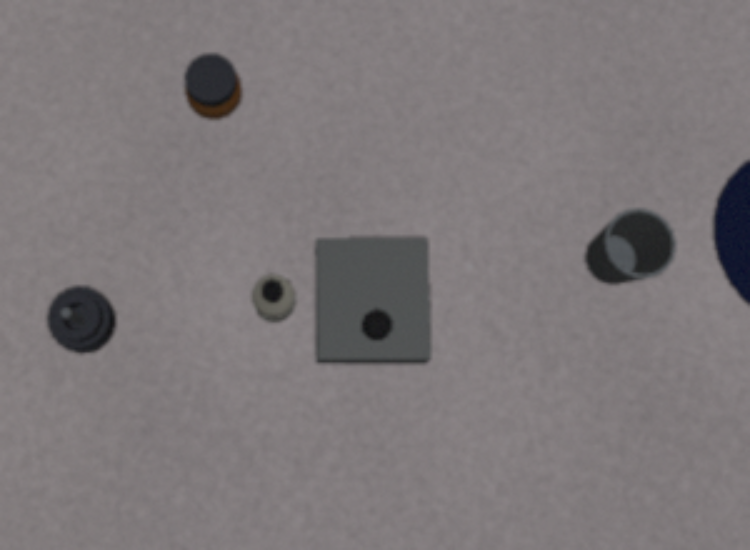

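Both views show the lid shut and both rings stacked flat on the spindle. The bottle stands upright beside the middle of the case's left side (top crop 273,298), and the beaker and jar are where they were.

```bash
python3 -c "
from rig import workorder
print(workorder.close_job())"
```

```text
the job is handed in; nothing more can be done
None
```

The job is done and handed in at about 28 s: the specimen is face up in the shut case, the wide then the narrow ring are on the spindle, the bottle stands left of the case with about 2 cm gap, and the beaker and jar were not touched.

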